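Index the cutter carriage and hold the head at hover height

TASK

On the disc-cutting lathe, slide the carriage by its knob towards the platter until its index pin drops into the first notch it meets, and leave it seated there. Then, with your fingertips, press the thumb pad on top of the sprung cutter head down 12 mm (about two thirds of its stroke, so that the stylus hovers some 6 mm above the disc) and keep holding it there: finish while still holding it pressed, with the carriage still in the notch. Never let the stylus touch the disc, and leave the jar, the brush and the disc clamp where they are.

Things in the scene. Friction and masses are not known exactly. Their poses are not given: they have to be found in the camera images.
- lathe: Fixed lathe on the table; origin at table height, y along the bed towards the platter, z up, x across. Plinth 320 x 760 x 30 mm (x -120..200, y -380..380). The bed (two steel rods on a black block, y -335..30) carries the carriage. Platter 320 mm across, centre at y = +210; its black disc's upper face is 112 mm above the table. Place and yaw (within 0.2 rad) vary.
- carriage (a joint): Travel (m) of the carriage, a steel-grey block 110 x 130 mm, top 122 mm above the table, along the bed: 0 (far from the platter) to 0.200, growing along lathe +y. Starts at 0 to 0.060; first notch 0.130, second (not wanted) 0.190. The rail drags with 2 N, a notch takes up to 8 N more to enter or leave and centres the pin within 2 mm.
- knob_mid (a point): Centre of the carriage's upright round black knob, 24 mm in diameter, its grip 135 to 178 mm above the table (this point 156 mm), 50 mm from the carriage's middle on the end away from the platter. A grey column, 60 mm wide, 195 mm high, begins 75 mm from the knob's axis on the platter side. Moves with the carriage.
- pin_tip (a point): Foot of the carriage's index pin: a thin sprung upright pin with a small black ball on top, on the far (+x) side of the carriage, 66 mm from the bed's middle line. This point moves with the carriage; when the carriage is seated it coincides with first_notch.
- first_notch (a point): Fixed point on the lathe: the first notch, the gap between the first pair of small steel ridges across the index strip, which is the dark bar along the far side of the bed. A second pair lies 60 mm further on. From here the carriage starts 70 to 130 mm away.
- quill (a joint): How far the sprung cutter head is pressed down, in m: 0 at rest (up), wanted 0.012, the stylus meets the disc at 0.018. The spring returns it when let go; it takes about 3 N to start it and 0.5 N more per mm, about 9 N at 12 mm. Pressing is straight down.
- thumb_pad: Round steel pad, 36 mm across, 10 mm thick, atop the head's stem at the end of the grey arm (44 mm wide, upper face 195 mm above the table) that overhangs from the column; 250 mm from the knob towards the platter. Origin: centre of its upper face, 229 mm above the table at rest, 217 mm when pressed as wanted. Moves with carriage and head; nothing is above it.
- stylus_tip (a point): Tip of the stylus below the cutter head, straight under the thumb pad: 130 mm above the table at rest, 18 mm above the level of the disc's upper face.
- stylus_jar: Bystander: small glass jar with a black lid, 40 mm in diameter, 45 mm high, on the plinth beyond the bed. Origin at the centre of its underside.
- brush: Bystander: small brush about 140 mm long, lying on the plinth beyond the bed.
- disc_clamp: Bystander: steel disc clamp, 52 mm in diameter, 34 mm high, on the plinth beyond the bed. Origin at the centre of its underside.

How it is judged:
By the outcome, as a careful person would: the job done as asked, in the order asked, and still so for the second after the job is handed in, while the arm keeps its last pose, push and grip.
It also fails if it takes over 51 s, if anything falls off the work surface, if the arm or the gripper's body presses on something with over 40 N, if the wrist force passes 120 N, or if a joint passes its speed limit or range.

ROBOT

A 7-joint arm with a two-finger parallel gripper is mounted at the origin on the work surface. World frame = base frame: x ahead of the robot, y to its left, z up, the work surface at z = 0. Lengths are in m, angles in rad, forces in N, time in s.
With the tool pointing down it reaches from about 0.425 to 0.875 m from the base axis. Payload 4.7 kg.
Tool frame: the origin (TCP) lies at the centre of the arm's flange, where the gripper is bolted on; the fingertips stand 182 mm ahead of it and the grasp point (between the pads) lies ahead of it (ctrl.hold_point_z is the z of the grasp point in the tool frame, in m); z points along the fingers, y is the direction in which the jaws open and shut (so a half turn about z gives the same grasp; the last joint's range is limited). The gripper opens to 87 mm and grips with 3 to 60 N. Pads are 19 mm wide; open, the fingers measure 117 mm over their backs; the gripper's body (75 mm by 190 mm) begins 51 mm behind the grasp point.
Start: joints at [1.221, 0.321, -0.07, 1.45, 0.023, 1.371, -0.057], TCP at [0.231, -0.607, 0.405] pointing down, gripper open.
Joint ranges: [-2.86, 2.86], [-0.3, 2.09], [-1.38, 1.24], [0.06, 2.45], [-1.56, 4.7], [0.09, 2.05], [-2.69, 2.69]. Speed limits (rad/s): [2.57, 2.57, 3.14, 3.14, 3.14, 3.14, 3.14].

INTERFACE

Orientations are given as a rotation vector (axis times angle).
In Python, from bench import get_state, imaging, workorder, ctrl gives the robot as it stands.
- The arm moves only by the tool step_arm, never from a script. Its argument "increments" is a list of rows, each an object of numbers: "claw": the opening, from 0 (shut) to 1 (fully open); "tx", "ty", "tz": the shift along the tool's x, y, z in m; "spin": the turn about the tool's z in degrees. A call has 1 to 8 rows; each row is the pose to reach, as a shift and turn from the pose commanded when the call began, along the tool's axes at that moment; what a row does not reach only later rows make up. A row lasts 1/12 s, in which the tool goes at most 41.7 mm and 7.16 degrees, less where a joint would pass 70% of its speed; a pose out of reach is approached as far as the arm can. A call with a gripper value outside its range is refused whole. The fingers move at their own pace and stop on an object; "force" is the grip in N (left out, the last holds). Time passes only in rows, so rows that repeat a pose let the fingers close. It gives the time, the measured TCP pose, the force and the opening at its end, in the units of the state.
- get_state(): the state, without advancing time (a new reading comes with each control period).
- imaging.get_image(name): name is "scene" or "top"; returns the picture (400x640x3 uint8, blue, green, red); there is no depth.
- imaging.camera_params(name): a dict with "intrinsics" (3x3 intrinsics, pixels), "distortion" ([k1, k2, p1, p2, k3] as OpenCV has them; the pictures are not rectified), "camera_from_world" (4x4, takes a point from world to camera coordinates). Camera axes: x right, y down, z forward; pixel columns grow to the right and rows downward; lengths in m; the calibration is good to about 2 mm. A picture is of the moment at which its call begins. camera_params takes no time and is no camera call.
- workorder.close_job(): hands the job in, once; it reports no verdict.
The state is a dict: "time": time; "joint_positions": joint angles; "qd": joint speeds; "joint_torque": joint torques, N m; "position": TCP position; "tool_rot": TCP orientation; "ft_force": force on the tool from outside, world axes, zero at the start; "torque": the same for the moment, N m; "grip_width": opening from 0.0 (shut) to 1.0 (fully open).
Only numpy, scipy, OpenCV 4.12 (cv2) and the standard library are available. Lean on these libraries where they do the work, as an engineer would, in place of code of your own. Each camera call takes 0.05 s, during which the arm holds its last target. There are 200 camera calls.

## Working session

There is one attempt and no reset: what is moved stays moved. The work goes in short steps, Python scripts to look and compute and a tool call to move; the robot and the scene stay as the last step left them, time stands still between calls to the robot, and variables do not carry over. Pictures are saved under pics/ and viewed, on a budget of 10 in all, crops included, one or two more only if the job needs it, and the job is handed in when it is done.

Besides the shell and the picture viewer there is one more tool, called as name(argument=value, ...), one argument or row to a line, values as JSON. step_arm: Moves the arm, as the interface text tells. Its arguments: {"type":"object","properties":{"increments":{"type":"array"},"force":{"type":"number"}},"required":["increments"]}

```bash
mkdir -p pics; cat > h.py <<'E'
import numpy as np, cv2
from bench import get_state, imaging, workorder, ctrl
def P(n):
    c=imaging.camera_params(n); return np.array(c["intrinsics"],float),np.array(c["distortion"],float),np.array(c["camera_from_world"],float)
def ray(n,uv):
    K,d,T=P(n); p=cv2.undistortPoints(np.array([[uv]],float),K,d)[0,0]
    R,t=T[:3,:3],T[:3,3]; return -R.T@t, R.T@np.array([p[0],p[1],1])
def onz(n,uv,z):
    o,v=ray(n,uv); return o+v*(z-o[2])/v[2]
def proj(n,X):
    K,d,T=P(n); return cv2.projectPoints(np.array(X,float).reshape(-1,1,3),cv2.Rodrigues(T[:3,:3])[0],T[:3,3],K,d)[0][:,0]
def tri(a,b):
    (o1,v1),(o2,v2)=a,b; s=np.linalg.lstsq(np.c_[v1,-v2],o2-o1,rcond=None)[0]
    p,q=o1+s[0]*v1,o2+s[1]*v2; return (p+q)/2,np.linalg.norm(p-q)
E
python3 - <<'E'
from h import *
for n in("scene","top"):
    cv2.imwrite(f"pics/{n}0.png",imaging.get_image(n)); o,v=ray(n,(320,200)); print(n,o.round(3),v.round(3))
s=get_state(); print({k:np.round(v,3) for k,v in s.items()}, ctrl.hold_point_z)
E
```

```text
scene [ 0.987 -0.417  0.575] [-0.576  0.516 -0.634]
top [ 0.546 -0.055  1.097] [ 0.089  0.007 -0.996]
{'time': np.float64(0.1), 'joint_positions': array([ 1.221,  0.322, -0.07 ,  1.452,  0.023,  1.371, -0.057]), 'qd': array([-0.   , -0.   , -0.   , -0.002, -0.   ,  0.001, -0.002]), 'joint_torque': array([ 0.0000e+00, -4.9257e+01, -4.0600e-01, -3.1340e+01, -6.4000e-02,
        4.0000e-02,  0.0000e+00]), 'position': array([ 0.231, -0.607,  0.404]), 'tool_rot': array([-3.088e+00, -5.680e-01,  1.000e-03]), 'ft_force': array([-0.012,  0.467, -0.251]), 'torque': array([ 0.027, -0.027, -0.007]), 'grip_width': np.float64(0.998)} 0.1635
```

View pics/scene0.png

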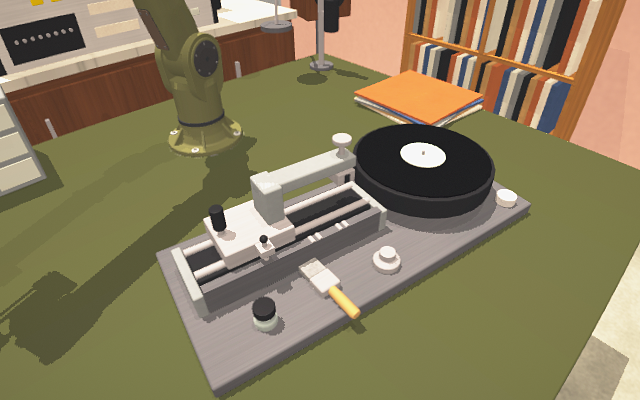

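View pics/top0.png

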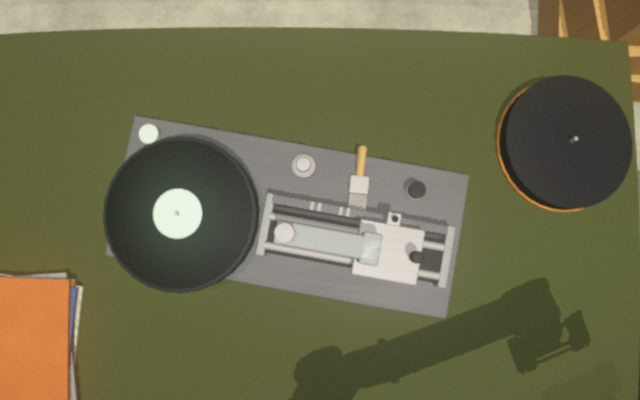

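The scene view shows the knob top at about (216,211), pad (342,139), pin ball (264,239) and label centre (423,154). In the top view they are at knob (416,257), pad (285,232), pin ball (395,218) and label (177,213). The ridge pairs are at about (345,211) and (315,206), so the first one the pin meets is (345,211).

```bash
python3 - <<'E'
from h import *
im={n:cv2.imread(f"pics/{n}0.png") for n in("scene","top")}
g=cv2.cvtColor(im["top"],cv2.COLOR_BGR2GRAY)
# label centroid (bright, platter)
def cen(mask,x0,y0,x1,y1):
    m=np.zeros_like(mask); m[y0:y1,x0:x1]=mask[y0:y1,x0:x1]
    k,l,s,c=cv2.connectedComponentsWithStats(m); i=1+np.argmax(s[1:,4]); return c[i],s[i]
lab,_=cen((g>150).astype(np.uint8),145,180,215,250); kn,ks=cen((g<60).astype(np.uint8),405,246,424,268)
pad,ps=cen((g>165).astype(np.uint8),268,215,300,250)
print(lab,kn,ks,pad,ps)
L=onz("top",lab,.112); K=onz("top",(416,257),.178); Pd=onz("top",(285,232),.229)
print("label",L,"knob",K,"pad",Pd, "knob-pad",np.linalg.norm((K-Pd)[:2]))
for a,b in(((216,210),(416,257)),((342,139),(285,232)),((423,154),(177,213)),((264,239),(395,218))): print(tri(ray("scene",a),ray("top",b)))
m=cv2.cvtColor(im["top"],cv2.COLOR_BGR2HSV)
big=np.hstack([cv2.resize(im["top"][190:290,255:460],None,fx=3.9,fy=3.9,interpolation=3)])
cv2.imwrite("pics/crop1.png",big)
E
```

```text
Traceback (most recent call last):
ValueError: attempt to get argmax of an empty sequence
```

```bash
python3 - <<'E'
from h import *
im=cv2.imread("pics/top0.png")
L=onz("top",(177,213),.112); K=onz("top",(416,257),.178); Pd=onz("top",(285,232),.229)
print("label",L,"knob",K,"pad",Pd, "knob-pad",np.linalg.norm((K-Pd)[:2]))
for a,b in(((216,210),(416,257)),((342,139),(285,232)),((423,154),(177,213)),((264,239),(395,218))): print(tri(ray("scene",a),ray("top",b)))
cv2.imwrite("pics/crop1.png",cv2.resize(im[190:290,255:455],None,fx=4,fy=4,interpolation=2))
E
```

```text
label [0.60395277 0.23913564 0.112     ] knob [ 0.52424912 -0.22881028  0.178     ] pad [0.56645427 0.01132842 0.229     ] knob-pad 0.2438193401631099
(array([ 0.52367732, -0.23077126,  0.1715958 ]), np.float64(0.0016969220894251064))
(array([0.56721486, 0.01226659, 0.22649079]), np.float64(0.0020415574398647204))
(array([0.60434387, 0.23895212, 0.11409688]), np.float64(0.001322482213834472))
(array([ 0.5991729 , -0.19465727,  0.13589895]), np.float64(0.001618155671490945))
```

View pics/crop1.png

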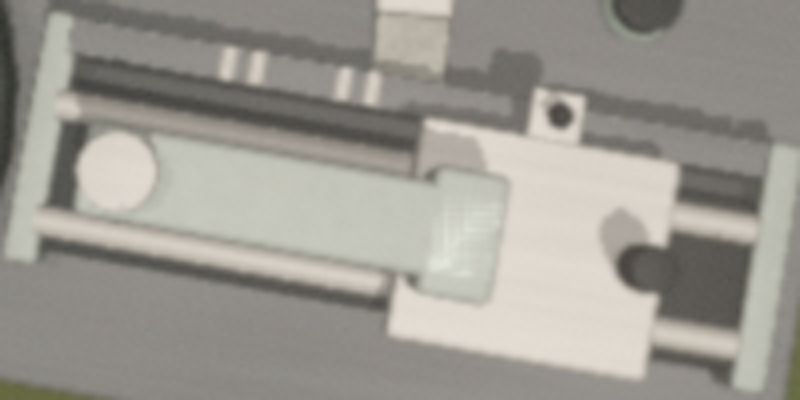

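The points agree: knob to pad measures 0.247 m against 0.250 given, heights are right to a few mm, and the bed direction is about (0.17, 0.985). The crop shows the first ridge pair at full-image (344.6,211.4), with the pin to its right. I'll approach the knob from above, jaws across the bed.

step_arm(
  increments=[
    {"tx":0.032,"ty":-0.0195,"spin":-7,"claw":1},
    {"tx":0.064,"ty":-0.039,"spin":-14},
    {"tx":0.096,"ty":-0.0585,"spin":-21},
    {"tx":0.128,"ty":-0.078,"spin":-28},
    {"tx":0.16,"ty":-0.0975,"spin":-35},
    {"tx":0.192,"ty":-0.117,"spin":-42},
    {"tx":0.224,"ty":-0.1365,"spin":-49},
    {"tx":0.256,"ty":-0.156,"spin":-56},
  ],
)

```text
invalid input at $.increments[0]: expected keys claw, tx, ty, tz, spin
```

```bash
cat >> h.py <<'E'
from scipy.spatial.transform import Rotation as Ro
D=np.array([.172,.985,0])  # lathe +y
def shift(target):
    s=get_state(); R=Ro.from_rotvec(s["tool_rot"]).as_matrix()
    y=R[:,1]; w=np.array([D[1],-D[0],0]); a=np.degrees(np.arctan2(np.cross(y,w)[2],y@w)); a=(a+90)%180-90
    print("t",round(float(s["time"]),2),"pos",np.round(s["position"],4),"F",np.round(s["ft_force"],1),"grip",round(float(s["grip_width"]),3))
    print("shift tool",np.round(R.T@(np.array(target)-s["position"]),4),"spin",round(-a,1),"bed dir in tool",np.round(R.T@D,3),"j7",round(float(s["joint_positions"][6]),2))
E
python3 - <<'E'
from h import *
shift([.5235,-.232,.405])
N=onz("top",(344.6,211.4),.1); B=tri(ray("scene",(264,239)),ray("top",(255+559/4,190+115/4)))[0]
print(N,B,(N-B)@D, onz("top",(344.6,211.4),.08))
E
```

```text
t 0.1 pos [ 0.2312 -0.6073  0.4038] F [-0.   0.5 -0.3] grip 0.998
shift tool [ 0.4067 -0.2467 -0.0009] spin -59.2 bed dir in tool [ 0.511 -0.859  0.001] j7 -0.06
[ 0.61271815 -0.09832787  0.1       ] [ 0.59789639 -0.19417446  0.13461354] 0.09695823178691795 [ 0.61405935 -0.09919154  0.08      ]
```

All keys are needed in every row.

step_arm(
  increments=[
    {"tx":0.032,"ty":-0.0195,"tz":0,"spin":-7,"claw":1},
    {"tx":0.064,"ty":-0.039,"tz":0,"spin":-14,"claw":1},
    {"tx":0.096,"ty":-0.0585,"tz":0,"spin":-21,"claw":1},
    {"tx":0.128,"ty":-0.078,"tz":0,"spin":-28,"claw":1},
    {"tx":0.16,"ty":-0.0975,"tz":0,"spin":-35,"claw":1},
    {"tx":0.192,"ty":-0.117,"tz":0,"spin":-42,"claw":1},
    {"tx":0.224,"ty":-0.1365,"tz":0,"spin":-49,"claw":1},
    {"tx":0.256,"ty":-0.156,"tz":0,"spin":-56,"claw":1},
  ],
)

```text
time: 0.77
position: [0.4157, -0.3689, 0.4045]
tool_rot: [-2.455, -1.959, 0.001]
ft_force: [0.3, -0.4, 0.4]
grip_width: 0.998
```

```bash
python3 -c "
from h import *
shift([.5235,-.232,.405])"
```

```text
t 0.77 pos [ 0.4157 -0.3689  0.4045] F [ 0.3 -0.4  0.4] grip 0.998
shift tool [ 0.1574  0.0748 -0.0006] spin -2.9 bed dir in tool [ 0.999 -0.051 -0.   ] j7 0.41
```

step_arm(
  increments=[
    {"tx":0.035,"ty":0.0167,"tz":0,"spin":-3,"claw":1},
    {"tx":0.07,"ty":0.0333,"tz":0,"spin":-3,"claw":1},
    {"tx":0.105,"ty":0.05,"tz":0,"spin":-3,"claw":1},
    {"tx":0.14,"ty":0.0665,"tz":0,"spin":-3,"claw":1},
    {"tx":0.157,"ty":0.075,"tz":0,"spin":-3,"claw":1},
    {"tx":0.157,"ty":0.075,"tz":0.035,"spin":-3,"claw":1},
    {"tx":0.157,"ty":0.075,"tz":0.035,"spin":-3,"claw":1},
  ],
)

```text
time: 1.35
position: [0.5231, -0.2324, 0.3645]
tool_rot: [-2.399, -2.016, 0.005]
ft_force: [-2.1, -1.0, -1.3]
grip_width: 1.0
```

```bash
python3 -c "
from h import *
shift([.5235,-.232,.3235])
a=imaging.get_image('scene');b=imaging.get_image('top')
cv2.imwrite('pics/both1.png',np.hstack([cv2.resize(a[120:320,130:330],(400,400)),cv2.resize(b[160:360,310:510],(400,400))]))"
```

```text
t 1.35 pos [ 0.5231 -0.2324  0.3645] F [-2.1 -1.  -1.3] grip 1.0
shift tool [0.0003 0.0007 0.041 ] spin -0.0 bed dir in tool [ 1.    -0.     0.003] j7 0.12
```

View pics/both1.png

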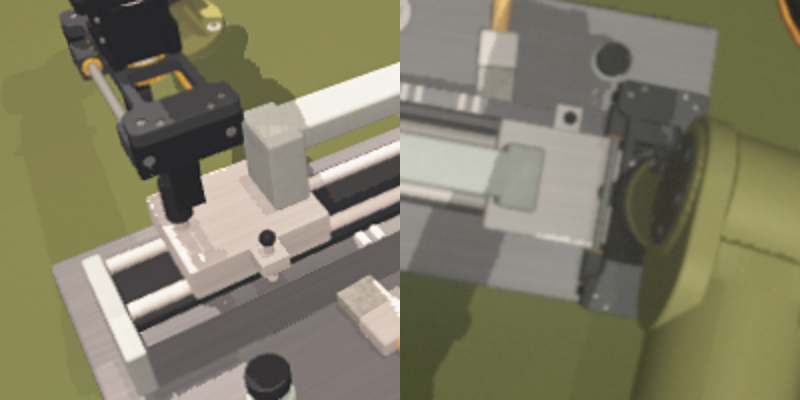

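In the left crop the +x finger stands over the knob near (180,205), hiding it, and nothing looks touched. In the right crop the gripper sits square across the bed, clear of the column. I'll descend and close.

step_arm(
  increments=[
    {"tx":0,"ty":0,"tz":0.02,"spin":0,"claw":1},
    {"tx":0,"ty":0,"tz":0.04,"spin":0,"claw":1},
    {"tx":0,"ty":0,"tz":0.04,"spin":0,"claw":0.6},
    {"tx":0,"ty":0,"tz":0.04,"spin":0,"claw":0.2},
    {"tx":0,"ty":0,"tz":0.04,"spin":0,"claw":0.1},
    {"tx":0,"ty":0,"tz":0.04,"spin":0,"claw":0.1},
    {"tx":0,"ty":0,"tz":0.04,"spin":0,"claw":0.1},
    {"tx":0,"ty":0,"tz":0.04,"spin":0,"claw":0.1},
  ],
  force=30,
)

```text
time: 2.12
position: [0.524, -0.2349, 0.3309]
tool_rot: [2.408, 2.015, 0.001]
ft_force: [-0.1, 0.1, 0.7]
grip_width: 0.634
```

```bash
python3 -c "
from h import *
shift([.5235,-.232,.3235])"
```

```text
t 2.12 pos [ 0.524  -0.2349  0.3309] F [-0.1  0.1  0.7] grip 0.634
shift tool [ 0.0028 -0.001   0.0074] spin -0.3 bed dir in tool [ 1.    -0.004 -0.001] j7 0.11
```

step_arm(
  increments=[
    {"tx":0,"ty":0,"tz":0,"spin":0,"claw":0.1},
    {"tx":0,"ty":0,"tz":0,"spin":0,"claw":0.1},
    {"tx":0,"ty":0,"tz":0,"spin":0,"claw":0.1},
    {"tx":0,"ty":0,"tz":0,"spin":0,"claw":0.1},
    {"tx":0,"ty":0,"tz":0,"spin":0,"claw":0.1},
    {"tx":0,"ty":0,"tz":0,"spin":0,"claw":0.1},
    {"tx":0,"ty":0,"tz":0,"spin":0,"claw":0.1},
    {"tx":0,"ty":0,"tz":0,"spin":0,"claw":0.1},
  ],
)

```text
time: 2.78
position: [0.524, -0.2348, 0.3297]
tool_rot: [2.409, 2.016, 0.001]
ft_force: [2.2, -0.0, -0.9]
grip_width: 0.265
```

The opening of 0.265 (23 mm) means the knob is gripped. The pin has about 97 mm to go, so I'll slide 80 mm and then creep.

step_arm(
  increments=[
    {"tx":0.01,"ty":0,"tz":0,"spin":0,"claw":0.1},
    {"tx":0.02,"ty":0,"tz":0,"spin":0,"claw":0.1},
    {"tx":0.03,"ty":0,"tz":0,"spin":0,"claw":0.1},
    {"tx":0.04,"ty":0,"tz":0,"spin":0,"claw":0.1},
    {"tx":0.05,"ty":0,"tz":0,"spin":0,"claw":0.1},
    {"tx":0.06,"ty":0,"tz":0,"spin":0,"claw":0.1},
    {"tx":0.07,"ty":0,"tz":0,"spin":0,"claw":0.1},
    {"tx":0.08,"ty":0,"tz":0,"spin":0,"claw":0.1},
  ],
)

```text
time: 3.45
position: [0.5377, -0.1549, 0.3297]
tool_rot: [-2.409, -2.016, 0.002]
ft_force: [-1.5, -3.6, 0.7]
grip_width: 0.268
```

step_arm(
  increments=[
    {"tx":0.002,"ty":0,"tz":0,"spin":0,"claw":0.1},
    {"tx":0.004,"ty":0,"tz":0,"spin":0,"claw":0.1},
    {"tx":0.004,"ty":0,"tz":0,"spin":0,"claw":0.1},
    {"tx":0.004,"ty":0,"tz":0,"spin":0,"claw":0.1},
  ],
)

```text
time: 3.78
position: [0.5384, -0.1513, 0.3297]
tool_rot: [-2.407, -2.015, -0.0]
ft_force: [-3.4, 2.9, 2.4]
grip_width: 0.268
```

```bash
python3 -c "
from h import *
shift([.5241,-.2348,.3297])
a=imaging.get_image('scene');b=imaging.get_image('top')
cv2.imwrite('pics/both2.png',np.hstack([cv2.resize(a[160:280,210:330],(400,400),interpolation=2),cv2.resize(b[180:260,300:380],(400,400),interpolation=2)]))"
```

```text
t 3.78 pos [ 0.5384 -0.1513  0.3297] F [-3.4  2.9  2.4] grip 0.268
shift tool [-0.0848  0.0006 -0.0001] spin -0.2 bed dir in tool [ 1.    -0.004  0.002] j7 -0.04
```

View pics/both2.png

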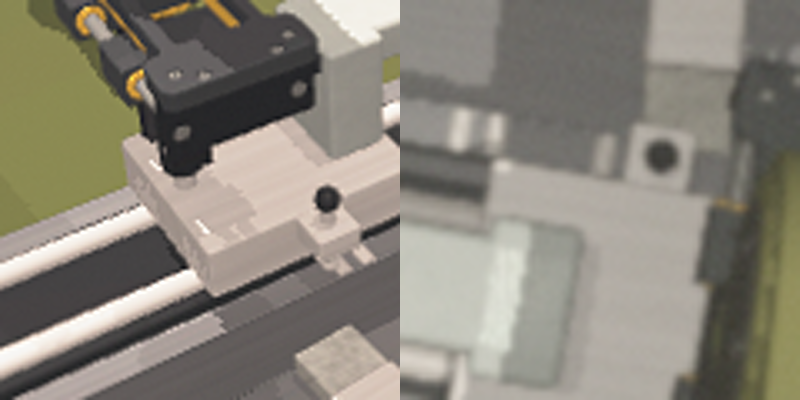

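The pin ball is at top-view (352.2,211.2), one ridge short of the pair centred on (344.6,211.4). That leaves about 12 mm, so I'll creep and watch the force.

step_arm(
  increments=[
    {"tx":0.001,"ty":0,"tz":0,"spin":0,"claw":0.1},
    {"tx":0.002,"ty":0,"tz":0,"spin":0,"claw":0.1},
    {"tx":0.003,"ty":0,"tz":0,"spin":0,"claw":0.1},
    {"tx":0.004,"ty":0,"tz":0,"spin":0,"claw":0.1},
    {"tx":0.004,"ty":0,"tz":0,"spin":0,"claw":0.1},
  ],
)

```text
time: 4.3
position: [0.5385, -0.1502, 0.3297]
tool_rot: [2.41, 2.013, -0.005]
ft_force: [-6.5, -3.2, 3.7]
grip_width: 0.27
```

step_arm(
  increments=[
    {"tx":0.001,"ty":0,"tz":0,"spin":0,"claw":0.1},
    {"tx":0.002,"ty":0,"tz":0,"spin":0,"claw":0.1},
    {"tx":0.002,"ty":0,"tz":0,"spin":0,"claw":0.1},
  ],
)

```text
time: 4.55
position: [0.5386, -0.1496, 0.3297]
tool_rot: [2.41, 2.011, -0.008]
ft_force: [-6.3, -7.2, 3.7]
grip_width: 0.269
```

step_arm(
  increments=[
    {"tx":0.001,"ty":0,"tz":0,"spin":0,"claw":0.1},
    {"tx":0.002,"ty":0,"tz":0,"spin":0,"claw":0.1},
    {"tx":0.002,"ty":0,"tz":0,"spin":0,"claw":0.1},
  ],
)

```text
time: 4.8
position: [0.5387, -0.149, 0.3297]
tool_rot: [2.411, 2.009, -0.01]
ft_force: [-5.9, -7.9, 3.6]
grip_width: 0.266
```

step_arm(
  increments=[
    {"tx":0.001,"ty":0,"tz":0,"spin":0,"claw":0.1},
    {"tx":0.002,"ty":0,"tz":0,"spin":0,"claw":0.1},
    {"tx":0.002,"ty":0,"tz":0,"spin":0,"claw":0.1},
  ],
)

```text
time: 5.05
position: [0.5388, -0.1484, 0.3297]
tool_rot: [2.411, 2.006, -0.013]
ft_force: [-6.6, -11.8, 3.0]
grip_width: 0.264
```

The carriage is climbing the first ridge at about 11 N, with the arm lagging about 7 mm behind its command. I'll carry on in small steps.

step_arm(
  increments=[
    {"tx":0.001,"ty":0,"tz":0,"spin":0,"claw":0.1},
    {"tx":0.002,"ty":0,"tz":0,"spin":0,"claw":0.1},
    {"tx":0.002,"ty":0,"tz":0,"spin":0,"claw":0.1},
  ],
)

```text
time: 5.3
position: [0.5389, -0.1476, 0.3297]
tool_rot: [2.411, 2.004, -0.015]
ft_force: [-6.4, -13.9, 2.0]
grip_width: 0.266
```

step_arm(
  increments=[
    {"tx":0.001,"ty":0,"tz":0,"spin":0,"claw":0.1},
    {"tx":0.002,"ty":0,"tz":0,"spin":0,"claw":0.1},
    {"tx":0.002,"ty":0,"tz":0,"spin":0,"claw":0.1},
  ],
)

```text
time: 5.55
position: [0.5397, -0.1432, 0.3297]
tool_rot: [2.412, 2.008, -0.009]
ft_force: [-6.6, -5.5, 3.6]
grip_width: 0.266
```

```bash
python3 -c "
from h import *
shift([.5241,-.2348,.3297])
b=imaging.get_image('top');a=imaging.get_image('scene')
cv2.imwrite('pics/both3.png',np.hstack([cv2.resize(a[160:280,210:330],(400,400),interpolation=2),cv2.resize(b[180:260,300:380],(400,400),interpolation=2)]))"
```

```text
t 5.55 pos [ 0.5397 -0.1432  0.3297] F [-6.6 -5.5  3.6] grip 0.266
shift tool [-0.0929  0.0012  0.0006] spin -0.5 bed dir in tool [ 1.    -0.009 -0.007] j7 -0.07
```

View pics/both3.png

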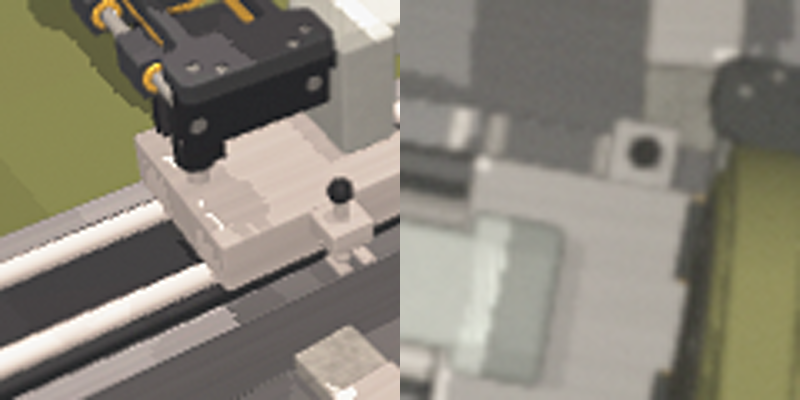

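The force dropped from 14 N to 5.5 N with a 4.5 mm jump, so the pin is dropping in; the top view puts the ball at (348.8,210.4). I'll nudge a little further to find where the force is lowest.

step_arm(
  increments=[
    {"tx":0.001,"ty":0,"tz":0,"spin":0,"claw":0.1},
    {"tx":0.001,"ty":0,"tz":0,"spin":0,"claw":0.1},
    {"tx":0.001,"ty":0,"tz":0,"spin":0,"claw":0.1},
  ],
)

```text
time: 5.9
position: [0.5406, -0.1384, 0.3297]
tool_rot: [-2.41, -2.014, 0.003]
ft_force: [-5.3, -0.2, 3.2]
grip_width: 0.27
```

step_arm(
  increments=[
    {"tx":0.001,"ty":0,"tz":0,"spin":0,"claw":0.1},
    {"tx":0.001,"ty":0,"tz":0,"spin":0,"claw":0.1},
    {"tx":0.001,"ty":0,"tz":0,"spin":0,"claw":0.1},
  ],
)

```text
time: 6.15
position: [0.5408, -0.1373, 0.3297]
tool_rot: [-2.41, -2.015, 0.004]
ft_force: [-6.2, -0.9, 3.7]
grip_width: 0.267
```

step_arm(
  increments=[
    {"tx":0.001,"ty":0,"tz":0,"spin":0,"claw":0.1},
    {"tx":0.001,"ty":0,"tz":0,"spin":0,"claw":0.1},
    {"tx":0.001,"ty":0,"tz":0,"spin":0,"claw":0.1},
  ],
)

```text
time: 6.4
position: [0.5409, -0.1364, 0.3297]
tool_rot: [-2.41, -2.014, 0.004]
ft_force: [-5.6, -1.0, 3.3]
grip_width: 0.265
```

The force along the bed is down to about 1–2 N at 99.9 mm of travel, so the carriage is in the notch. I'll open and lift, then check.

step_arm(
  increments=[
    {"tx":0,"ty":0,"tz":0,"spin":0,"claw":0.6},
    {"tx":0,"ty":0,"tz":0,"spin":0,"claw":0.6},
    {"tx":0,"ty":0,"tz":0,"spin":0,"claw":0.6},
    {"tx":0,"ty":0,"tz":0,"spin":0,"claw":0.6},
    {"tx":0,"ty":0,"tz":0,"spin":0,"claw":0.6},
    {"tx":0,"ty":0,"tz":0,"spin":0,"claw":0.6},
    {"tx":0,"ty":0,"tz":0,"spin":0,"claw":0.6},
    {"tx":0,"ty":0,"tz":0,"spin":0,"claw":0.6},
  ],
)

```text
time: 7.07
position: [0.5417, -0.1354, 0.3298]
tool_rot: [2.409, 2.016, 0.0]
ft_force: [0.3, -0.0, -0.6]
grip_width: 0.591
```

step_arm(
  increments=[
    {"tx":0,"ty":0,"tz":-0.03,"spin":0,"claw":0.6},
    {"tx":0,"ty":0,"tz":-0.06,"spin":0,"claw":0.6},
    {"tx":0,"ty":0,"tz":-0.09,"spin":0,"claw":0.6},
    {"tx":0,"ty":0,"tz":-0.12,"spin":0,"claw":0},
    {"tx":-0.03,"ty":0,"tz":-0.14,"spin":0,"claw":0},
    {"tx":-0.06,"ty":0,"tz":-0.14,"spin":0,"claw":0},
    {"tx":-0.09,"ty":0,"tz":-0.14,"spin":0,"claw":0},
    {"tx":-0.12,"ty":0,"tz":-0.14,"spin":0,"claw":0},
  ],
)

```text
time: 7.73
position: [0.5201, -0.2546, 0.4706]
tool_rot: [2.407, 2.016, 0.0]
ft_force: [-0.3, -0.0, 0.2]
grip_width: 0.304
```

```bash
python3 -c "
from h import *
shift([.5241,-.2348,.3297])
b=imaging.get_image('top');a=imaging.get_image('scene');cv2.imwrite('pics/t4.png',b);cv2.imwrite('pics/s4.png',a)
cv2.imwrite('pics/both4.png',np.hstack([cv2.resize(a[100:250,200:350],(400,400),interpolation=2),cv2.resize(b[180:280,220:320],(400,400),interpolation=2)]))
cv2.imwrite('pics/both5.png',np.hstack([cv2.resize(a[200:280,260:340],(400,400),interpolation=2),cv2.resize(b[190:250,310:370],(400,400),interpolation=2)]))"
```

```text
t 7.73 pos [ 0.5201 -0.2546  0.4706] F [-0.3 -0.   0.2] grip 0.304
shift tool [0.0203 0.0002 0.1408] spin -0.2 bed dir in tool [ 1.    -0.004 -0.001] j7 0.17
```

View pics/both4.png

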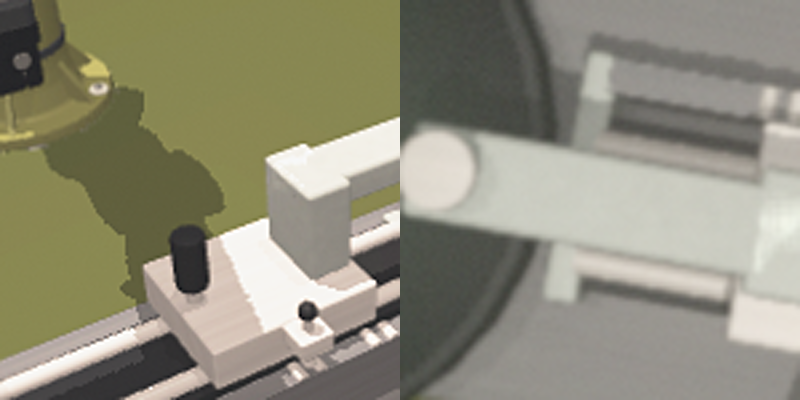

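View pics/both5.png

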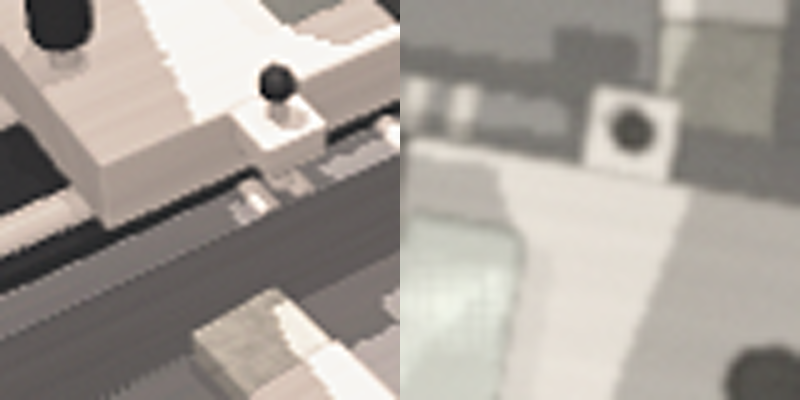

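```bash
python3 -c "
from h import *
B=tri(ray('scene',(315.4,216.6)),ray('top',(344.9,209.6)));print('ball',B)
B0=tri(ray('scene',(264,239)),ray('top',(394.75,218.75)));print((B[0]-B0[0])@D)
# notch: ridge pair midpoint in both initial views
N=tri(ray('scene',(314.5,238.5)),ray('top',(344.6,211.4)));print('notch',N,(N[0]-B[0])@D)
for z in(.07,.09): N=onz('top',(344.6,211.4),z);print(N,(N-B[0])@D)
Pd=onz('top',(230,222.5),.229);print('pad',Pd)
K=np.array([.5417,-.1354,0]);print('pad from knob',K+.25*D)
print('pad via first+move',np.array([.567,.0135])+D[:2]*((B[0]-B0[0])@D))
a=cv2.imread('pics/s4.png');print(proj('scene',Pd))
shift([Pd[0],Pd[1],.44])"
```

```text
ball (array([ 0.6145689 , -0.09652946,  0.13533015]), np.float64(0.0021547748278109777))
0.09904799435255449
notch (array([ 0.61417575, -0.0987023 ,  0.08285411]), np.float64(0.0009563696942112592)) -0.002207871209067015
[ 0.61472996 -0.09962338  0.07      ] -0.0030198065270303333
[ 0.61338875 -0.09875971  0.09      ] -0.002399777219434458
pad [0.58169072 0.108681   0.229     ]
pad from knob [0.5847  0.11085 0.     ]
pad via first+move [0.58403626 0.11106227]
[[382.31150902 123.46576956]]
t 7.83 pos [ 0.5183 -0.2601  0.4692] F [ 0.   0.2 -1.5] grip 0.218
shift tool [ 0.3742 -0.0062  0.028 ] spin -0.8 bed dir in tool [ 1.    -0.014 -0.003] j7 0.17
```

The released ball lies within about 2 mm of the notch centre (the ridge half-spacing is about 6.5 mm), so the carriage is seated, which agrees with the force drop. The two pad estimates agree near (0.583, 0.110). I'll move above it with the fingers shut.

step_arm(
  increments=[
    {"tx":0.035,"ty":-0.0005,"tz":0,"spin":0,"claw":0},
    {"tx":0.075,"ty":-0.001,"tz":0,"spin":0,"claw":0},
    {"tx":0.115,"ty":-0.002,"tz":0,"spin":0,"claw":0},
    {"tx":0.155,"ty":-0.003,"tz":0,"spin":0,"claw":0},
    {"tx":0.195,"ty":-0.004,"tz":0,"spin":0,"claw":0},
    {"tx":0.235,"ty":-0.005,"tz":0,"spin":0,"claw":0},
    {"tx":0.275,"ty":-0.005,"tz":0,"spin":0,"claw":0},
    {"tx":0.315,"ty":-0.005,"tz":0,"spin":0,"claw":0},
  ],
)

```text
time: 8.5
position: [0.5707, 0.0601, 0.4701]
tool_rot: [2.408, 2.016, 0.001]
ft_force: [1.0, 0.1, -0.8]
grip_width: 0.004
```

step_arm(
  increments=[
    {"tx":0.03,"ty":0,"tz":0,"spin":0,"claw":0},
    {"tx":0.055,"ty":0,"tz":0,"spin":0,"claw":0},
    {"tx":0.055,"ty":0,"tz":0,"spin":0,"claw":0},
    {"tx":0.055,"ty":0,"tz":0,"spin":0,"claw":0},
    {"tx":0.055,"ty":0,"tz":0,"spin":0,"claw":0},
  ],
)

```text
time: 8.92
position: [0.5807, 0.1111, 0.4695]
tool_rot: [2.409, 2.015, -0.001]
ft_force: [0.3, -0.8, -0.5]
grip_width: 0.003
```

```bash
python3 -c "
from h import *
shift([.583,.110,.42])"
```

```text
t 8.92 pos [0.5807 0.1111 0.4695] F [ 0.3 -0.8 -0.5] grip 0.003
shift tool [-0.0007  0.0024  0.0495] spin -0.3 bed dir in tool [ 1.    -0.005 -0.001] j7 -0.53
```

step_arm(
  increments=[
    {"tx":-0.001,"ty":0.002,"tz":0.02,"spin":0,"claw":0},
    {"tx":-0.001,"ty":0.002,"tz":0.035,"spin":0,"claw":0},
    {"tx":-0.001,"ty":0.002,"tz":0.045,"spin":0,"claw":0},
    {"tx":-0.001,"ty":0.002,"tz":0.05,"spin":0,"claw":0},
    {"tx":-0.001,"ty":0.002,"tz":0.05,"spin":0,"claw":0},
    {"tx":-0.001,"ty":0.002,"tz":0.05,"spin":0,"claw":0},
  ],
)

```text
time: 9.42
position: [0.5827, 0.1097, 0.4201]
tool_rot: [2.41, 2.015, 0.0]
ft_force: [1.0, -0.7, -0.2]
grip_width: 0.008
```

step_arm(
  increments=[
    {"tx":0,"ty":0,"tz":0.002,"spin":0,"claw":0},
    {"tx":0,"ty":0,"tz":0.004,"spin":0,"claw":0},
    {"tx":0,"ty":0,"tz":0.006,"spin":0,"claw":0},
    {"tx":0,"ty":0,"tz":0.006,"spin":0,"claw":0},
    {"tx":0,"ty":0,"tz":0.006,"spin":0,"claw":0},
  ],
)

```text
time: 9.83
position: [0.5825, 0.1103, 0.4137]
tool_rot: [2.409, 2.016, -0.0]
ft_force: [-0.7, -0.2, -0.0]
grip_width: 0.007
```

```bash
python3 -c "
from h import *
shift([.583,.110,.399])
b=imaging.get_image('top');a=imaging.get_image('scene')
cv2.imwrite('pics/both6.png',np.hstack([cv2.resize(a[60:180,320:440],(400,400),interpolation=2),cv2.resize(b[160:280,200:320],(400,400),interpolation=2)]))"
```

```text
t 9.83 pos [0.5825 0.1103 0.4137] F [-0.7 -0.2 -0. ] grip 0.007
shift tool [-0.0002  0.0005  0.0147] spin -0.2 bed dir in tool [ 1.    -0.004 -0.   ] j7 -0.54
```

View pics/both6.png

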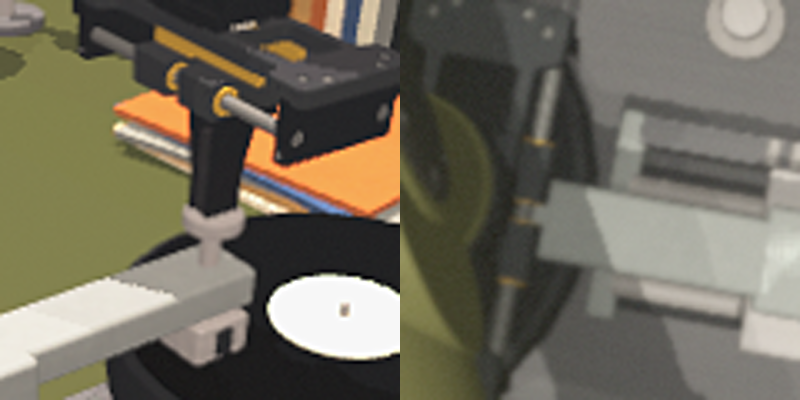

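The scene crop shows the shut fingertips centred just above the pad, at crop (215,215). Now I'll press in small steps and watch where contact begins.

step_arm(
  increments=[
    {"tx":0,"ty":0,"tz":0.001,"spin":0,"claw":0},
    {"tx":0,"ty":0,"tz":0.002,"spin":0,"claw":0},
    {"tx":0,"ty":0,"tz":0.003,"spin":0,"claw":0},
    {"tx":0,"ty":0,"tz":0.003,"spin":0,"claw":0},
    {"tx":0,"ty":0,"tz":0.003,"spin":0,"claw":0},
  ],
)

```text
time: 10.35
position: [0.5825, 0.1103, 0.4111]
tool_rot: [2.409, 2.016, 0.0]
ft_force: [-0.0, 0.1, 2.8]
grip_width: 0.002
```

step_arm(
  increments=[
    {"tx":0,"ty":0,"tz":0.001,"spin":0,"claw":0},
    {"tx":0,"ty":0,"tz":0.002,"spin":0,"claw":0},
    {"tx":0,"ty":0,"tz":0.003,"spin":0,"claw":0},
    {"tx":0,"ty":0,"tz":0.003,"spin":0,"claw":0},
    {"tx":0,"ty":0,"tz":0.003,"spin":0,"claw":0},
  ],
)

```text
time: 10.77
position: [0.5826, 0.1103, 0.4079]
tool_rot: [2.409, 2.016, 0.0]
ft_force: [-1.2, -0.3, 4.2]
grip_width: 0.005
```

step_arm(
  increments=[
    {"tx":0,"ty":0,"tz":0.001,"spin":0,"claw":0},
    {"tx":0,"ty":0,"tz":0.002,"spin":0,"claw":0},
    {"tx":0,"ty":0,"tz":0.003,"spin":0,"claw":0},
    {"tx":0,"ty":0,"tz":0.003,"spin":0,"claw":0},
    {"tx":0,"ty":0,"tz":0.003,"spin":0,"claw":0},
  ],
)

```text
time: 11.18
position: [0.5826, 0.1104, 0.4051]
tool_rot: [2.409, 2.016, 0.0]
ft_force: [-1.8, -0.9, 5.2]
grip_width: 0.009
```

Contact came at TCP z 0.411 as predicted, with the force following the spring law. 6 mm remain.

step_arm(
  increments=[
    {"tx":0,"ty":0,"tz":0.001,"spin":0,"claw":0},
    {"tx":0,"ty":0,"tz":0.002,"spin":0,"claw":0},
    {"tx":0,"ty":0,"tz":0.003,"spin":0,"claw":0},
    {"tx":0,"ty":0,"tz":0.004,"spin":0,"claw":0},
    {"tx":0,"ty":0,"tz":0.004,"spin":0,"claw":0},
    {"tx":0,"ty":0,"tz":0.004,"spin":0,"claw":0},
  ],
)

```text
time: 11.68
position: [0.5825, 0.1104, 0.4016]
tool_rot: [2.409, 2.016, 0.001]
ft_force: [-2.0, -0.7, 7.9]
grip_width: 0.008
```

step_arm(
  increments=[
    {"tx":0,"ty":0,"tz":0.001,"spin":0,"claw":0},
    {"tx":0,"ty":0,"tz":0.002,"spin":0,"claw":0},
    {"tx":0,"ty":0,"tz":0.002,"spin":0,"claw":0},
    {"tx":0,"ty":0,"tz":0.002,"spin":0,"claw":0},
    {"tx":0,"ty":0,"tz":0.002,"spin":0,"claw":0},
  ],
)

```text
time: 12.1
position: [0.5825, 0.1103, 0.3998]
tool_rot: [2.409, 2.016, 0.001]
ft_force: [-3.1, -0.7, 8.5]
grip_width: 0.004
```

step_arm(
  increments=[
    {"tx":0,"ty":0,"tz":0.0008,"spin":0,"claw":0},
    {"tx":0,"ty":0,"tz":0.0008,"spin":0,"claw":0},
    {"tx":0,"ty":0,"tz":0.0008,"spin":0,"claw":0},
    {"tx":0,"ty":0,"tz":0.0008,"spin":0,"claw":0},
    {"tx":0,"ty":0,"tz":0.0008,"spin":0,"claw":0},
    {"tx":0,"ty":0,"tz":0.0008,"spin":0,"claw":0},
  ],
)

```text
time: 12.6
position: [0.5825, 0.1104, 0.3991]
tool_rot: [2.409, 2.016, 0.001]
ft_force: [-2.8, -0.2, 8.5]
grip_width: 0.001
```

```bash
python3 -c "
from h import *
shift([.583,.110,.399])
b=imaging.get_image('top');a=imaging.get_image('scene')
cv2.imwrite('pics/both7.png',np.hstack([cv2.resize(a[100:260,260:420],(400,400),interpolation=2),cv2.resize(b[190:250,310:370],(400,400),interpolation=2)]))"
```

```text
t 12.6 pos [0.5825 0.1104 0.3991] F [-2.8 -0.2  8.5] grip 0.001
shift tool [-0.0003  0.0005  0.0001] spin -0.3 bed dir in tool [ 1.    -0.004 -0.   ] j7 -0.54
```

View pics/both7.png

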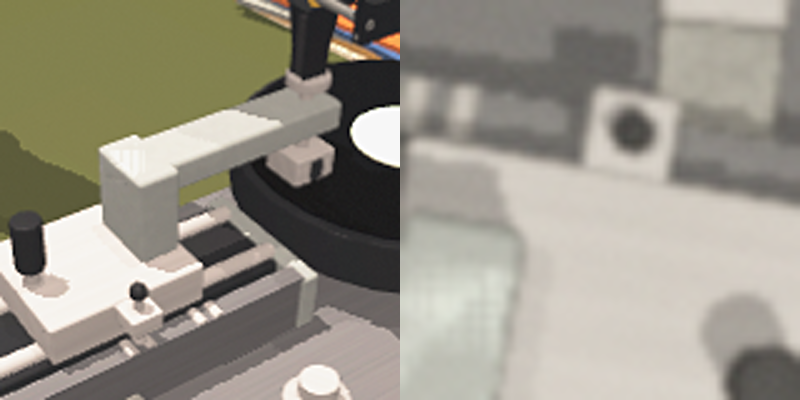

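The pin ball is unmoved at top-view crop (633,131). The scene view shows the head pressed down under the fingertips, with the arm clear of the disc. The press is 12 mm by TCP height (0.411 to 0.399) at 8.5 N, so I'll hand it in.

```bash
python3 -c "
from h import *
print(workorder.close_job())"
```

```text
the job is handed in; nothing more can be done
None
```

I slid the carriage by its knob into the first notch, let go, then pressed the thumb pad down with the shut fingertips. I handed the job in at about 12.7 s while still holding it.

- **Notch:** The push rose to about 14 N and then dropped to 1–2 N as the pin went in. After release the pin ball lay 2–3 mm past my notch estimate, roughly the measuring error and well inside the ±6.5 mm between the ridges. The ball was in the same place in the last picture.
- **Press:** Fingertip contact came at TCP z 0.411 m and I hold at 0.399 m, so the pad is down about 12 mm. The force is 8.5 N against the roughly 9 N expected, which puts the stylus about 6 mm above the disc.
- **Disagreements:** There is a side force of about 3 N while holding. The arm also lagged its commands by several mm under load, so I went by measured positions.
- **Bystanders:** The arm never came near the jar, brush or disc clamp. I did not measure their positions again at the end.

I viewed 9 pictures; two of the crops were from the same pair of shots.

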